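# Put the stacked lids on their laser-cut boxes

### The arm

A 6-joint arm with a two-finger parallel gripper is mounted at the origin on the work surface. World frame = base frame: x ahead of the robot, y to its left, z up, the work surface at z = 0. Lengths are in m, angles in degrees, forces in N, time in s.
With the tool pointing down it reaches from about 0.35 to 0.8 m from the base axis. Payload 7.3 kg.
Tool frame: the origin (TCP) lies midway between the tips of the shut fingers; the grasp point (between the pads) lies 19 mm behind it; z points along the fingers, y is the line along which they close (so a half turn about z gives the same grasp; the last joint's range is limited). The gripper opens to 85 mm and grips with 20 to 120 N. Pads are 22 mm wide; open, the fingers measure 114 mm over their backs; the gripper's body (76 mm by 85 mm) begins 54 mm behind the grasp point. The pads swing forward as they close: fully open they stand 13 mm farther back than shut.
Start: joints at [-76.146, 19.595, 87.324, -0, 73.075, -8.365], TCP at [0.199, -0.486, 0.193] pointing down, gripper open.
Joint ranges: [-145.02, 145.02], [-44.19, 115.74], [2.07, 154.8], [-57.11, 237.11], [16.16, 152.29], [-177.93, 177.93]. Speed limits (degrees/s): [147.25, 147.25, 180, 180, 180, 180].

### API

Orientations are given as [roll, pitch, yaw] about the fixed x, y, z axes, in that order (R = Rz(yaw) Ry(pitch) Rx(roll)).
In Python, from station import robot, hand, kinematics, optics gives the robot as it stands. Calls block until the motion is done:
- robot.move_pose(position, orientation): joint-space move of the TCP to a pose.
- robot.move_linear(position, rotation=None, velocity=0.15): straight line of the TCP; rotation=None keeps the orientation; velocity is the mean speed in m/s.
- robot.movej(angles): joint-space move.
- hand.command_gripper(opening, grip_force=None): finger opening in m; grip_force is the grip in N (None keeps the last); returns when the fingers have stopped.
- robot.wait(seconds).
- kinematics.ik(position, orientation): joint angles nearest the present ones, or None.
- robot.observe(): the state.
- optics.snapshot(name): name is "scene" or "top"; returns a dict with "color" (480x640x3 uint8, blue, green, red), "fx", "fy", "cx", "cy" (pixels), "extrinsics" (4x4, takes a point from camera to world coordinates). Camera axes: x right, y down, z forward; pixel columns grow to the right and rows downward; lengths in m; the calibration is good to about 2 mm. A picture is of the moment at which its call begins. There is no depth.
A pose or a line that the arm cannot do raises robot.MotionError and nothing moves.
- robot.sign_off(): hands the job in; it is judged then, once.
The state is a dict: "t": time; "qpos": joint angles; "joint_vel": joint speeds; "tau": joint torques, N m; "eef_pos": TCP position; "orientation": TCP orientation; "wrist_force": force on the tool from outside, world axes, zero at the start; "ft_torque": the same for the moment, N m; "width": finger opening in m; "gripper_force": force on a finger pad.
Only numpy, scipy, OpenCV 4.12 (cv2) and the standard library are available. Lean on these libraries where they do the work, as an engineer would, in place of code of your own. Each camera call takes 0.05 s, during which the arm holds its last target. There are 200 camera calls.

### The job

Close the four laser-cut hardware boxes: take the stack of lids apart from the top, one lid at a time, and set each lid on the box of its own shape before taking the next, so that it lies flat on the rim, squared up with its box and with its locating block inside. Set the lids down rather than dropping them, keep them face up, and let go of them; leave the boxes standing where they are and do not disturb the glue bottle or the tape roll.

Things in the scene. Friction and masses are not known exactly. Their poses are not given: they have to be found in the camera images.
- lid_rect: Rectangular MDF lid, dark burnt edges, the bottom of the stack, lying on the bench. Plate 150 x 68 mm and 6 mm thick; under it, centred, a locating block 114 x 32 mm and 9 mm high; overall height 15 mm. Origin: centre of the block's underside, so the plate is 9 to 15 mm above it. x runs along the 150 mm, y across the 68 mm, z up through the face. About 70 g.
- lid_oval: Oval MDF lid (two straight sides, half-round ends), second from the bottom, lying crosswise on the rectangular lid. Plate 102 x 68 mm, 6 mm thick; block under it 66 x 32 mm with round ends, 9 mm high; overall 15 mm. Origin: centre of the block's underside (plate 9 to 15 mm above). x along the 102 mm, y across the 68 mm. About 45 g.
- lid_hex: Six-sided MDF lid, third from the bottom, on the oval lid. Plate 66 mm across flats (76 mm across corners), 6 mm thick; hexagonal block under it 30 mm across flats, 9 mm high; overall 15 mm. Origin: centre of the block's underside (plate 9 to 15 mm above). The y axis is square to one pair of flats, the x axis points at a corner. About 26 g.
- lid_round: Round MDF lid, top of the stack, on the six-sided lid. Plate 60 mm diameter, 6 mm thick; round block under it 24 mm diameter, 9 mm high; overall 15 mm. Origin: centre of the block's underside (plate 9 to 15 mm above). About 20 g.
- box_rect: Open rectangular finger-jointed MDF box with bolts lying in it, 136 x 54 mm outside, x along the 136 mm; mouth 128 x 46 mm, walls 4 mm, 45 mm high, loose on the bench, about 340 g. Origin: centre of its underside on the bench, z up. With its lid home the plate rests on the rim and overhangs the wall by 7 mm all round, the block hangs inside with 7 mm of play to each side, and the lid's origin is 36 mm above the box's origin.
- box_oval: Open oval MDF box (straight sides, half-round slotted ends) with wooden dowels in it, 88 x 54 mm outside, x along the 88 mm; mouth 80 x 46 mm, walls 4 mm, 60 mm high, loose on the bench, about 280 g. Origin: centre of its underside on the bench, z up. With its lid home the plate rests on the rim and overhangs the wall by 7 mm all round, the block hangs inside with 7 mm of play to each side, and the lid's origin is 51 mm above the box's origin.
- box_hex: Open six-sided finger-jointed MDF box with brass standoffs in it, 52 mm across flats outside, y square to a pair of flats, x towards a corner; mouth 44 mm across flats, walls 4 mm, 70 mm high, loose on the bench, about 250 g. Origin: centre of its underside on the bench, z up. With its lid home the plate rests on the rim and overhangs the wall by 7 mm all round, the block hangs inside with 7 mm of play to each side, and the lid's origin is 61 mm above the box's origin.
- box_round: Open round MDF box (slotted wall) with washers in it, 46 mm outside diameter; mouth 38 mm, walls 4 mm, 55 mm high, loose on the bench, about 200 g. Origin: centre of its underside on the bench, z up. With its lid home the plate rests on the rim and overhangs the wall by 7 mm all round, the block hangs inside with 7 mm of play to each side, and the lid's origin is 46 mm above the box's origin.
- glue_bottle: White glue bottle, 56 mm diameter, 150 mm high, loose, not part of the job. Origin: centre of its underside.
- tape_roll: Cream roll of masking tape lying flat, 104 mm outside, 24 mm high, loose, not part of the job. Origin: centre of its underside.
There are look-alikes about, which are no part of the job. Leave any purple look-alike of the lid_oval alone. What is shaped like the lid_hex but purple is not meant.

How it is judged:
By the outcome, as a careful person would: the job done as asked, in the order asked, and still so for the second after the job is handed in, with the robot touching nothing.
It also fails if it takes over 106 s, if anything falls off the work surface, if the arm or the gripper's body presses on something with over 40 N, if the wrist force passes 120 N, or if a joint passes its speed limit or range.

## Working session

There is one attempt and no reset: what is moved stays moved. The work goes in short steps, each a Python script; the robot and the scene stay as the last script left them, time stands still between calls to the robot, and variables do not carry over. Pictures are saved under pics/ and viewed, at most 14 in all, crops included, and the job is handed in when it is done.

```bash
ls; mkdir -p pics
python3 - <<'E'
from station import robot, hand, kinematics, optics
import cv2, numpy as np
np.set_printoptions(precision=4,suppress=True)
for n in ("scene","top"):
    s=optics.snapshot(n); cv2.imwrite(f"pics/{n}0.png",s["color"]); print(n,s["fx"],s["fy"],s["cx"],s["cy"]);print(s["extrinsics"])
print(robot.observe())
E
```

```text
pics
scene 493.62067134295893 493.62067134295893 314.1243140591584 233.6177031875841
[[-0.8842  0.2625 -0.3864  1.0062]
 [ 0.4671  0.5049 -0.7259  0.763 ]
 [ 0.0046 -0.8223 -0.569   0.6418]
 [ 0.      0.      0.      1.    ]]
top 583.2288406538611 583.2288406538611 327.0629908451756 227.42149179028056
[[ 0.0004 -0.9896  0.1437  0.3764]
 [-1.      0.0003  0.0046 -0.0025]
 [-0.0046 -0.1437 -0.9896  1.4765]
 [ 0.      0.      0.      1.    ]]
{'t': 0.1, 'qpos': array([-76.1459,  19.6336,  87.3699,   0.0008,  73.0742,  -8.366 ]), 'joint_vel': array([ 0.0127, -0.0911, -0.1738, -0.016 ,  0.0605, -0.0317]), 'tau': array([  0.001 , -43.4449, -24.6491,  -0.0002,   0.0047,  -0.    ]), 'eef_pos': array([ 0.1985, -0.4856,  0.1923]), 'orientation': array([-179.9232,   -0.012 ,   22.2199]), 'wrist_force': array([-0.3542,  0.3667,  0.0362]), 'ft_torque': array([-0.0232,  0.0442,  0.0092]), 'gripper_force': 0.0, 'width': 0.0854215841359352}
```

View pics/top0.png

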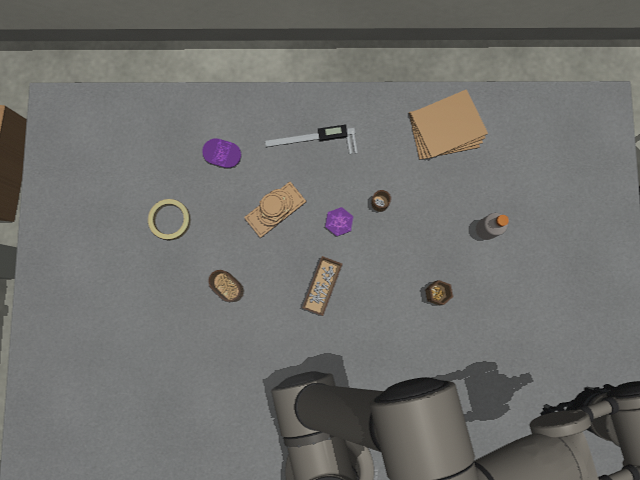

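View pics/scene0.png

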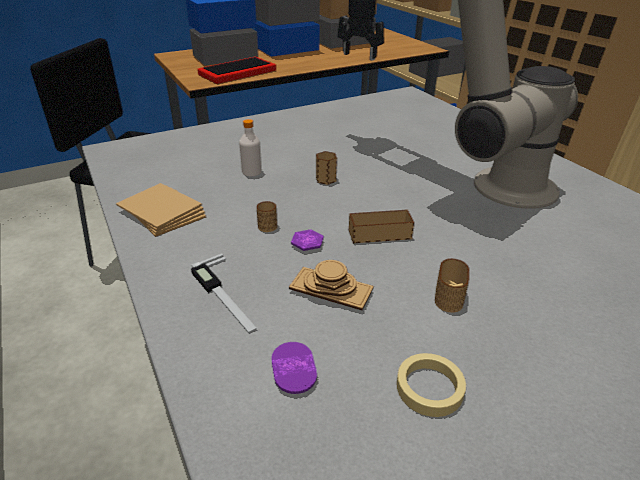

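Candidates for lids, top-view pixels: the tan stack (274,209), with round, hex, oval and rect from top down, is the target. The look-alikes are the purple oval (221,153), the purple hex (339,221) and the cardboard pile (448,125). The boxes are rect (322,286), oval (226,285), hex (437,293) and round (380,201). The glue bottle is at (495,226) and the tape roll at (168,219). I choose the tan stack and will check it in a close crop.

Run:
```python
import cv2, numpy as np
t=cv2.imread("pics/top0.png"); s=cv2.imread("pics/scene0.png")
c=lambda im,x,y,w,h,W,H: cv2.resize(im[y:y+h,x:x+w],(W,H),interpolation=cv2.INTER_CUBIC)
a=np.hstack([c(t,240,175,70,70,400,400),c(s,280,250,100,65,400,260+140)])
b=np.hstack([c(t,x-22,y-22,44,44,200,200) if i else c(t,x-32,y-32,64,64,200,200) for i,(x,y) in enumerate([(322,286),(226,285),(437,293),(380,201)])])
cv2.imwrite("pics/crop1.png",np.vstack([a,b]))
```

```text
(no output)
```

View pics/crop1.png

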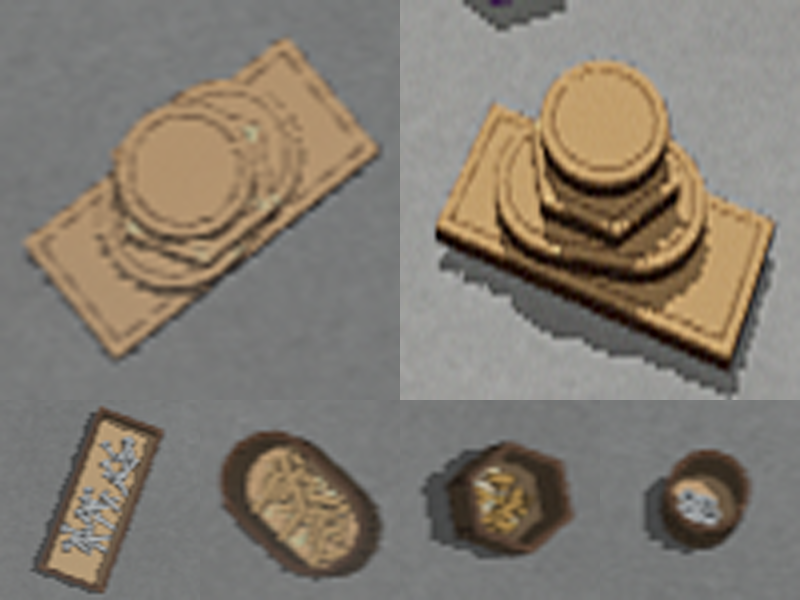

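The crop shows the tan stack as described: round (crop 182,172, about top pixel 272,205), then hex, oval and rect, all tan with burnt edges. None of it is purple. Next I measure the boxes and the stack.

```bash
cat > h.py <<'E'
from station import robot, hand, kinematics, optics
import cv2, numpy as np
np.set_printoptions(precision=4,suppress=True)
def ray(s,p,z):
    p=np.atleast_2d(np.asarray(p,float)); E=s["extrinsics"]
    d=np.c_[(p[:,0]-s["cx"])/s["fx"],(p[:,1]-s["cy"])/s["fy"],np.ones(len(p))]@E[:3,:3].T
    return (E[:3,3]+d*((z-E[2,3])/d[:,2])[:,None])[:,:2]
def brown(s,U=4,thr=14):
    im=cv2.resize(s["color"],None,fx=U,fy=U,interpolation=cv2.INTER_CUBIC).astype(int)
    im=cv2.GaussianBlur(im.astype(np.uint8),(0,0),2).astype(int)
    return ((im[...,2]-im[...,0]>thr)&(im[...,1]-im[...,0]>-5)).astype(np.uint8)
def blob(s,p,U=4,thr=14):
    m=brown(s,U,thr); cs,_=cv2.findContours(m,cv2.RETR_EXTERNAL,cv2.CHAIN_APPROX_NONE)
    c=max((c for c in cs if cv2.pointPolygonTest(c,(p[0]*U,p[1]*U),True)>-20),key=cv2.contourArea)
    return (c[:,0]+.5)/U-.5
def prism(s,p,h,n,thr=14):
    """silhouette of a point-symmetric prism: centre at mid height, and the shape's orientation
    (phase of the n-th harmonic of its width, parallax sweep taken off)"""
    w=ray(s,blob(s,p,thr=thr),h/2); hull=cv2.convexHull(w.astype(np.float32))[:,0]
    M=cv2.moments(hull); c=np.array([M["m10"],M["m01"]])/M["m00"]
    C=s["extrinsics"][:3,3]; d=(c-C[:2])*h/(C[2]-h/2)
    th=np.radians(np.arange(0,180)); u=np.c_[np.cos(th),np.sin(th)]
    q=hull@u.T; W=q.max(0)-q.min(0)-np.abs(u@d)
    F=np.sum(W*np.exp(-1j*n*th)); return c,np.degrees(-np.angle(F))/n,W.max(),W.min()
E
python3 - <<'E'
from h import *
t=optics.snapshot("top"); s=optics.snapshot("scene")
for n,pt,ps,h,k in [("rect",(322,286),(381,228),.045,2),("oval",(226,285),(452,285),.06,2),("hex",(437,293),(326,168),.07,6),("round",(380,201),(266,217),.055,2)]:
    print(n,*prism(t,pt,h,k),'| scene',*prism(s,ps,h,k))
print("stack rect (top)",cv2.minAreaRect(ray(t,blob(t,(260,225)),.012).astype(np.float32)))
print("round lid",ray(t,(271.85,205.1),.06),ray(s,(331,270.15),.06))
print("tape",ray(t,(168,219),.02),"bottle",ray(t,(490,228),.05))
for nm,im,x,y,r in [("t",t,272,205,(11,14)),("s",s,331,270,(12,20))]:
    g=cv2.resize(im["color"][y-30:y+30,x-30:x+30],None,fx=8,fy=8,interpolation=cv2.INTER_CUBIC)
    c=cv2.HoughCircles(cv2.cvtColor(g,cv2.COLOR_BGR2GRAY),cv2.HOUGH_GRADIENT,1.5,20,param1=60,param2=25,minRadius=r[0]*8,maxRadius=r[1]*8)
    if c is not None:
        for q in c[0][:3]: print(nm,(q[:2]+.5)/8-.5+[x-30,y-30],q[2]/8, ray(im,(q[:2]+.5)/8-.5+[x-30,y-30],.06))
E
```

```text
rect [0.4425 0.0168] -21.279191533719644 0.14590426662927888 0.0555090982695865 | scene [0.4358 0.0121] -20.95444745198429 0.15071476637372677 0.058188272126839385
oval [0.4419 0.2565] 45.8984267195441 0.08518081902177427 0.05266055363465215 | scene [0.4347 0.2494] 47.13826516359797 0.08989421221158754 0.05500891592220192
hex [ 0.4246 -0.2713] 10.067475319653576 0.06045194754304297 0.05103542706885908 | scene [ 0.4165 -0.2791] 10.351802144996944 0.06186547315624505 0.05338121390135364
round [ 0.6572 -0.1314] 68.0116598430673 0.046173935069227665 0.04295865490054427 | scene [ 0.6518 -0.1374] 75.97352598091005 0.04889043526473799 0.045579190403673545
stack rect (top) ((0.6410447359085083, 0.14091463387012482), (0.08128789067268372, 0.15256823599338531), 39.02950668334961)
round lid [[0.6378 0.1404]] [[0.6393 0.1417]]
tape [[0.6095 0.407 ]] bottle [[ 0.5819 -0.398 ]]
t [270.1562 210.8438] 13.68125 [[0.6234 0.1444]]
t [271.6562 203.5312] 12.2 [[0.6417 0.1409]]
t [271.8438 206.1562] 11.61875 [[0.6351 0.1404]]
s [330.2812 277.1562] 17.00625 [[0.6505 0.1589]]
s [329.3438 279.7812] 19.6875 [[0.6557 0.1646]]
s [329.5312 262.7188] 18.8625 [[0.6307 0.1208]]
```

```bash
cat >> h.py <<'E'
def fz(): return robot.observe()["wrist_force"][2]
def pick(xy,yaw,tcpz,pre,above=.09):
    hand.command_gripper(pre,25)
    robot.move_pose([*xy,tcpz+above],[180,0,yaw])
    robot.move_linear([*xy,tcpz+.02],velocity=.2); robot.move_linear([*xy,tcpz],velocity=.06)
    f=fz(); hand.command_gripper(0.0,25); o=robot.observe()
    print("grip",o["width"],o["gripper_force"],"dF",o["wrist_force"][2]-f,o["eef_pos"],o["t"])
    robot.move_linear([*xy,tcpz+.03],velocity=.08); robot.move_linear([*xy,max(.17,tcpz+.1)],velocity=.25)
def place(xy,yaw,tcpz,wide=.085):
    robot.move_pose([*xy,tcpz+.06],[180,0,yaw]); robot.move_linear([*xy,tcpz+.004],velocity=.15)
    robot.wait(.15); f=fz(); z=tcpz+.004
    while fz()-f<1.5 and z>tcpz-.003:
        z-=.001; robot.move_linear([*xy,z],velocity=.02)
    o=robot.observe(); print("placed z",z-tcpz,"dF",fz()-f,o["eef_pos"],"w",o["width"],o["t"])
    hand.command_gripper(wide,25)
    robot.move_linear([*xy,tcpz+.03],velocity=.08); robot.move_linear([*xy,tcpz+.12],velocity=.3)
E
python3 - <<'E'
from h import *
pick((.6385,.141),90,.047,.075)
robot.move_pose([.6562,-.1324,.15],[180,0,75])
o=robot.observe();print(o["t"],o["width"],o["qpos"])
t=optics.snapshot("top"); s=optics.snapshot("scene")
cv2.imwrite("pics/top1.png",t["color"]);cv2.imwrite("pics/scene1.png",s["color"])
c=lambda im,x,y,w,h: cv2.resize(im[y:y+h,x:x+w],(400,300),interpolation=cv2.INTER_CUBIC)
cv2.imwrite("pics/crop2.png",np.vstack([np.hstack([c(t["color"],234,179,80,60),c(s["color"],285,250,100,75)]),np.hstack([c(t["color"],320,150,160,120),c(s["color"],190,120,160,120)])]))
E
```

```text
grip 0.000319902948476224 0.0 dF 0.5037599874925154 [0.6385 0.141  0.047 ] 4.8583
6.975 -3.825229513267156e-05 [-17.8572  36.9058  65.3543   0.0388  77.7824  -2.9508]
```

View pics/crop2.png

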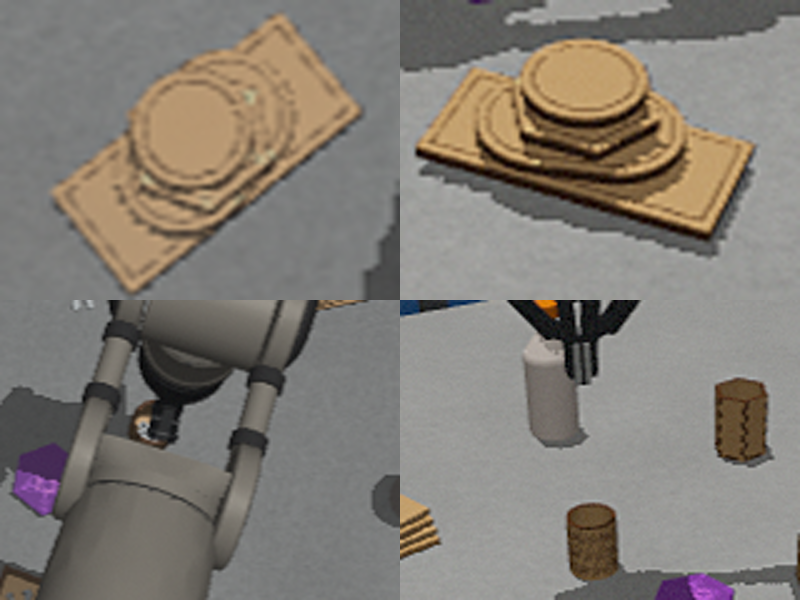

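The fingers shut without taking the lid (width about 0), and the round lid is still at top (272,205) and scene (331,270). I'll check the tool in the images before trying again. The shut fingertips show in scene at about (263,152).

Run:
```python
from h import *
o=robot.observe(); print(o["eef_pos"],o["orientation"],o["width"])
for n in ("scene","top"):
    s=optics.snapshot(n);E=s["extrinsics"]
    for p in (o["eef_pos"],o["eef_pos"]+[0,0,.019],[.6385,.141,.06],[.6385,.141,.047]):
        q=E[:3,:3].T@(np.array(p)-E[:3,3]); print(n,p,s["fx"]*q[0]/q[2]+s["cx"],s["fy"]*q[1]/q[2]+s["cy"])
# closing test in the air, seen in the scene camera
robot.move_pose([.60,.02,.20],[180,0,0])
ims=[]
for w in (0,.060,.075,.085):
    hand.command_gripper(w); ob=robot.observe(); s=optics.snapshot("scene"); E=s["extrinsics"]
    im=s["color"].copy()
    q=E[:3,:3].T@(ob["eef_pos"]-E[:3,3]); u,v=s["fx"]*q[0]/q[2]+s["cx"],s["fy"]*q[1]/q[2]+s["cy"]
    x,y=int(u)-50,int(v)-55
    c=cv2.resize(im[y:y+75,x:x+100],(400,300),interpolation=cv2.INTER_CUBIC)
    cv2.drawMarker(c,(int((u-x)*4),int((v-y)*4)),(0,0,255),0,12); ims.append(c); print(w,ob["width"],u,v)
cv2.imwrite("pics/hand.png",np.vstack([np.hstack(ims[:2]),np.hstack(ims[2:])]));print(robot.observe()["t"])
```

```text
[ 0.6565 -0.1304  0.1501] [-179.9968   -0.0216   75.1489] 0.0002185947254143985
scene [ 0.6565 -0.1304  0.1501] 262.92108628273473 169.3050873155803
scene [ 0.6565 -0.1304  0.1691] 262.4359160018212 161.3177121945807
scene [0.6385, 0.141, 0.06] 331.17503472805015 269.82782694995984
scene [0.6385, 0.141, 0.047] 331.00824420126656 275.2020888060761
top [ 0.6565 -0.1304  0.1501] 384.87538121292926 190.05761818167255
top [ 0.6565 -0.1304  0.1691] 385.65255502610273 188.33699857319016
top [0.6385, 0.141, 0.06] 271.609184637011 204.81528244098365
top [0.6385, 0.141, 0.047] 272.1240366005287 205.76507383692802
0 8.484486800084191e-05 319.2630206231144 171.92840081434983
0.06 0.06012490157643634 319.39774128453115 171.89679626041874
0.075 0.07494448017380691 319.38320465478705 171.8979607944522
0.085 0.08516928762515985 319.38679481775847 171.8987352716685
10.125
```

View pics/hand.png

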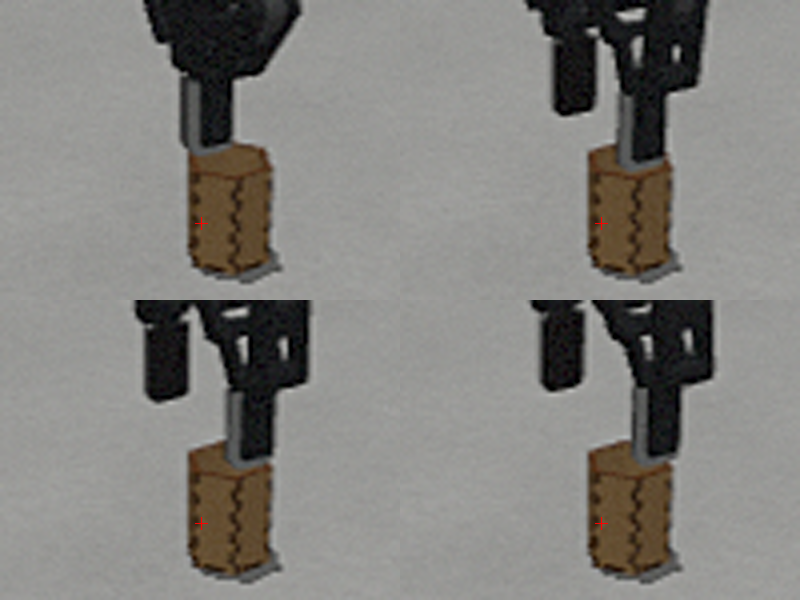

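Both the shut and open tips appear about 18 px above the projected TCP, so the fingers really end about 42 mm above the reported point, or the tool is shifted along the view. The start pictures give a second view to decide which.

Run:
```python
from h import *
ims=[]
for n in ("scene","top"):
    s=optics.snapshot(n);E=s["extrinsics"]; im=cv2.imread(f"pics/{n}0.png")
    P=np.array([.1985,-.4856,.1923]); uv=[]
    for dz in (0,.02,.04,.06):
        q=E[:3,:3].T@(P+[0,0,dz]-E[:3,3]); uv.append((s["fx"]*q[0]/q[2]+s["cx"],s["fy"]*q[1]/q[2]+s["cy"]))
    print(n,np.array(uv)); x,y=int(uv[0][0])-50,max(0,int(uv[0][1])-40); sub=im[y:y+75,x:x+100]; print(x,y,sub.shape)
    c=cv2.resize(sub,None,fx=4,fy=4,interpolation=cv2.INTER_CUBIC)
    c=cv2.convertScaleAbs(c,alpha=1.8,beta=20)
    for k,(u,v) in enumerate(uv): cv2.circle(c,(int((u-x)*4),int((v-y)*4)),3,[(0,0,255),(0,255,255),(0,255,0),(255,0,0)][k],-1)
    ims.append(cv2.copyMakeBorder(c,0,300-c.shape[0],0,400-c.shape[1],cv2.BORDER_CONSTANT))
cv2.imwrite("pics/start.png",np.hstack(ims))
```

```text
scene [[357.2862  75.3064]
 [357.6528  68.5252]
 [358.0251  61.6376]
 [358.4034  54.6412]]
307 35 (75, 100, 3)
top [[556.4363 396.5207]
 [560.1037 397.8868]
 [563.8918 399.2978]
 [567.8066 400.756 ]]
506 356 (75, 100, 3)
```

View pics/start.png

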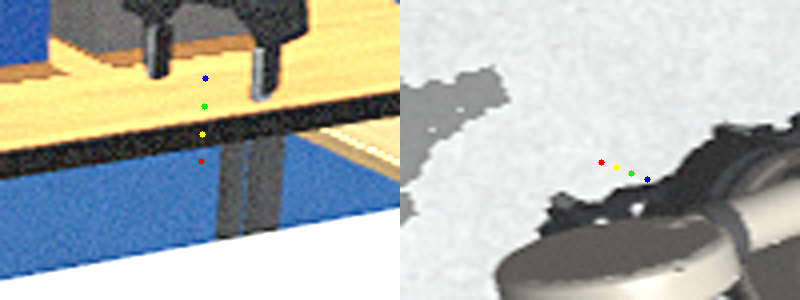

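Both views fit a purely vertical error: the fingertips are about 40 mm higher than reported. I'll touch the free bench at (0.53, 0.10) with shut fingers to measure this exactly.

Run:
```python
from h import *
hand.command_gripper(0)
robot.move_pose([.53,.10,.02],[180,0,0]); robot.move_linear([.53,.10,-.03],velocity=.08); robot.wait(.2)
f=fz(); z=-.03
while abs(fz()-f)<2 and z>-.06:
    z-=.001; robot.move_linear([.53,.10,z],velocity=.02)
o=robot.observe();print(z,fz()-f,f,o["eef_pos"],o["t"])
robot.move_linear([.53,.10,.03],velocity=.2); print(robot.observe()["t"])
```

```text
-0.03900000000000001 6.1811649193544875 0.17108516075983515 [ 0.5301  0.1    -0.0383] 15.0667
15.5583
```

```bash
sed -i 's/^def pick.*/&\n    tcpz-=OFF/; s/^def place.*/&\n    tcpz-=OFF/; s/max(.17,tcpz+.1)/max(.13,tcpz+.1)/' h.py; sed -i '3a OFF=.038' h.py
python3 - <<'E'
from h import *
pick((.6385,.141),90,.045,.078)
o=robot.observe();print(o["t"],o["width"])
if .055<o["width"]<.065:
    place((.6567,-.1319),75,.046,.080)
    robot.move_pose([.6385,.06,.12],[180,0,40])
    robot.move_pose([.5,-.1,.2],[180,0,40])
print(robot.observe()["t"])
t=optics.snapshot("top"); s=optics.snapshot("scene")
cv2.imwrite("pics/top2.png",t["color"]);cv2.imwrite("pics/scene2.png",s["color"])
c=lambda im,x,y,w,h: cv2.resize(im[y:y+h,x:x+w],(400,300),interpolation=cv2.INTER_CUBIC)
cv2.imwrite("pics/crop3.png",np.vstack([np.hstack([c(t["color"],234,179,80,60),c(s["color"],285,250,100,75)]),np.hstack([c(t["color"],340,171,80,60),c(s["color"],226,187,80,60)])]))
E
```

```text
grip 0.058409334470660976 26.996710896492004 dF 3.491012557059565 [0.639  0.1411 0.0077] 18.9417
19.9917 0.05860586515930016
placed z -3.469446951953614e-18 dF 2.548695650125262 [ 0.6569 -0.132   0.0084] w 0.05843911307750428 22.75
25.8417
```

View pics/crop3.png

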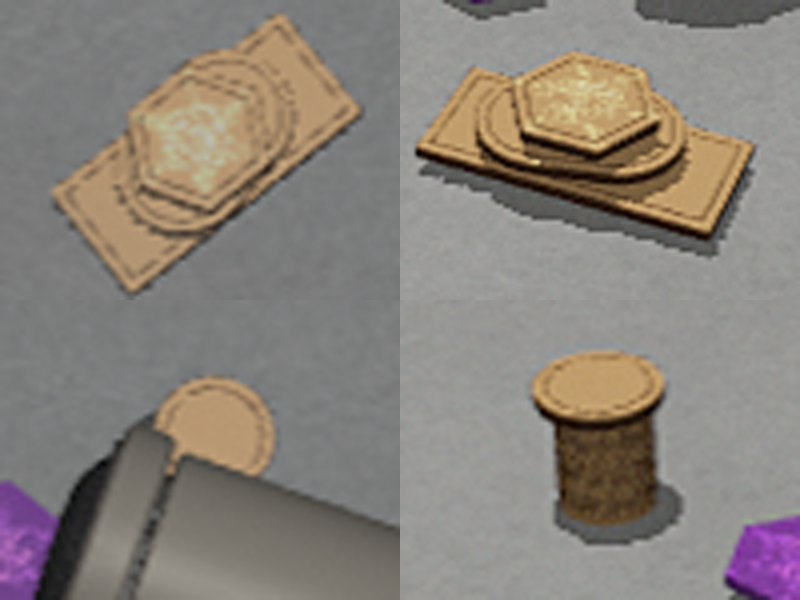

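The round lid lies flat on its box: in scene the lid is at crop (598,387) and the box at (607,450). The hex lid is exposed, with scene corners at crop (575,52),(648,75),(660,125),(597,155),(520,135),(520,90).

Run:
```python
from h import *
t=optics.snapshot("top"); s=optics.snapshot("scene")
sc=np.array([(575,52),(648,75),(660,125),(597,155),(520,135),(520,90)],float); sc=(sc-[400,0]+.5)/4-.5+[285,250]
tp=np.array([(190,66),(250,86),(275,152),(212,212),(140,187),(130,125)],float); tp=(tp+.5)/5-.5+[234,179]
for im,p in((s,sc),(t,tp)):
    w=ray(im,p,.045); c=w.mean(0); d=w-c; a=np.arctan2(d[:,1],d[:,0]); print(c,np.hypot(*d.T),np.degrees(np.angle(np.exp(6j*a).sum()))/6)
# hex lid from the scene picture: bright top face against dark edges, edges by colour mask
m=brown(s); b=blob(s,(262,222)); 
for y in range(198,232,2):
    r=b[np.abs(b[:,1]-y)<.2]; print(y,r[:,0].min().round(2),r[:,0].max().round(2),(r[:,0].min()+r[:,0].max())/2,end=' | ')
```

```text
[0.6376 0.1406] [0.0404 0.0376 0.0369 0.0363 0.0387 0.0333] 9.104877985415223
[0.6378 0.1377] [0.0369 0.0363 0.0384 0.038  0.0384 0.0354] 13.966462847872135
198 256.62 274.88 265.75 | 200 253.62 277.38 265.5 | 202 251.88 278.62 265.25 | 204 251.38 278.62 265.0 | 206 251.62 277.88 264.75 | 208 252.88 276.38 264.625 | 210 254.88 275.88 265.375 | 212 256.62 275.88 266.25 | 214 256.38 276.38 266.375 | 216 256.38 276.12 266.25 | 218 256.88 276.12 266.5 | 220 256.88 276.62 266.75 | 222 257.12 276.62 266.875 | 224 257.12 276.38 266.75 | 226 257.62 276.88 267.25 | 228 257.38 276.62 267.0 | 230 258.88 274.12 266.5 |
```

Run:
```python
from h import *
pick((.6377,.1392),71.5,.029,.083)
o=robot.observe();print(o["t"],o["width"])
if .060<o["width"]<.070:
    place((.422,-.271),70.2,.060,.083)
    robot.move_pose([.45,-.05,.2],[180,0,100])
print(robot.observe()["t"])
t=optics.snapshot("top"); s=optics.snapshot("scene")
cv2.imwrite("pics/top3.png",t["color"]);cv2.imwrite("pics/scene3.png",s["color"])
c=lambda im,x,y,w,h: cv2.resize(im[y:y+h,x:x+w],(400,300),interpolation=cv2.INTER_CUBIC)
cv2.imwrite("pics/crop4.png",np.vstack([np.hstack([c(t["color"],234,179,80,60),c(s["color"],285,250,100,75)]),np.hstack([c(t["color"],397,262,80,60),c(s["color"],286,135,80,60)])]))
```

```text
grip 0.06528695642205103 27.88008749485016 dF 1.226070211221963 [ 0.6382  0.1393 -0.0084] 28.7
29.8083 0.06534838327384107
placed z -3.469446951953614e-18 dF 5.394587167952679 [ 0.4221 -0.2711  0.0225] w 0.06534761758213149 33.1833
35.4
```

View pics/crop4.png

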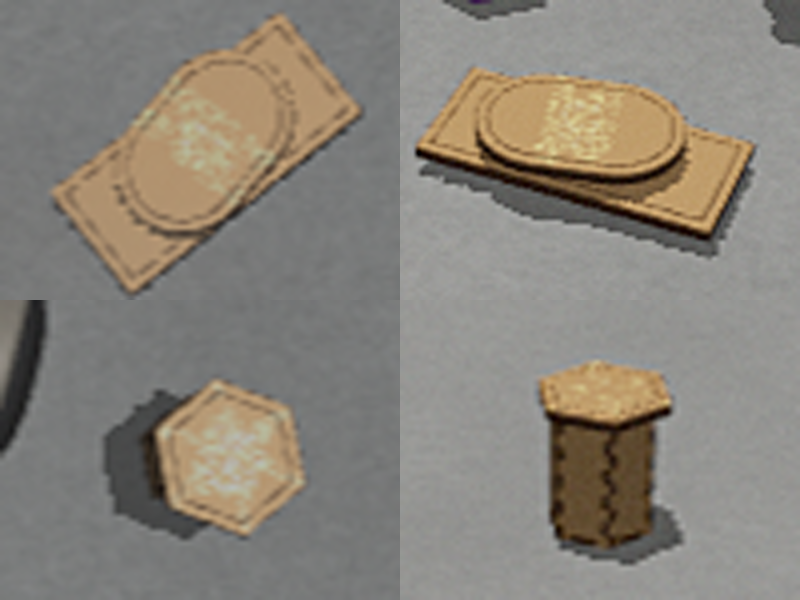

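The hex lid is squared up on its box: top crop (230,457), scene crop (604,392). For the oval lid I need a larger crop to get its axis.

Run:
```python
import cv2, numpy as np
t=cv2.imread("pics/top3.png"); s=cv2.imread("pics/scene3.png")
f=lambda im,x,y,w,h,k: cv2.resize(cv2.createCLAHE(3,(2,2)).apply(im[y:y+h,x:x+w,0]),None,fx=k,fy=k,interpolation=cv2.INTER_CUBIC)
a=f(t,254,184,42,47,9); b=f(s,302,266,60,47,7)
print(a.shape,b.shape)
b=cv2.copyMakeBorder(b,0,a.shape[0]-b.shape[0],0,0,cv2.BORDER_CONSTANT)
cv2.imwrite("pics/crop5.png",np.hstack([a,b]))
```

```text
(423, 378) (329, 420)
```

View pics/crop5.png

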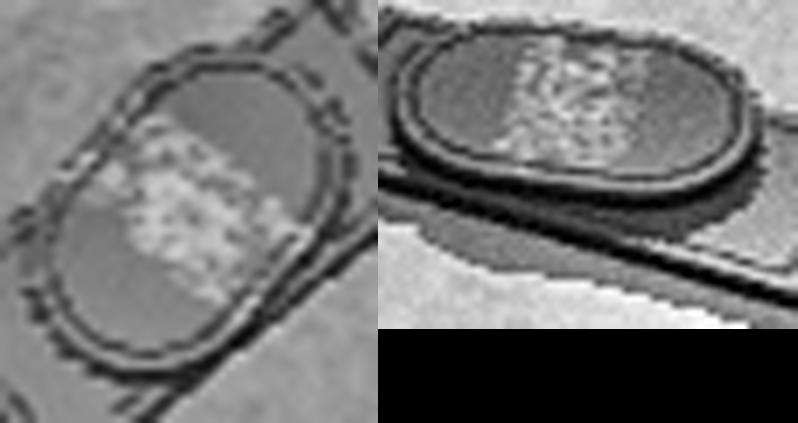

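The scribed line inside the oval's edge is clear in both views: in the top crop it spans (57..320, 65..352), in the scene crop (410..738, 28..180). I'll fit axis and centre from its points.

Run:
```python
from h import *
t=optics.snapshot("top"); s=optics.snapshot("scene")
tp=np.array([(57,250),(62,225),(75,203),(165,90),(200,70),(232,65),(270,75),(300,100),(318,135),(320,165),(307,200),(235,295),(190,338),(150,353),(110,345),(75,315),(55,275)],float)
sp=np.array([(410,95),(415,75),(435,50),(470,33),(650,38),(690,55),(720,80),(738,110),(733,140),(715,160),(680,176),(640,180),(590,175),(450,142),(425,122)],float)
for im,p in((t,(tp+.5)/9-.5+[254,184]),(s,(sp-[378,0]+.5)/7-.5+[302,266])):
    w=ray(im,p,.03).astype(np.float32); h=cv2.convexHull(w)[:,0]; M=cv2.moments(h); c=np.array([M["m10"],M["m01"]])/M["m00"]
    th=np.radians(np.arange(180)); q=h@np.c_[np.cos(th),np.sin(th)].T; W=q.max(0)-q.min(0)
    print(c,np.degrees(-np.angle((W*np.exp(-2j*th)).sum()))/2,W.max(),W.min())
g=cv2.fitLine
w=blob(t,(250,215)); r=ray(t,w,.013)
# rect lid axis: long straight edge in the top view
cv_=cv2.minAreaRect(r.astype(np.float32)); print(cv_)
pts=ray(t,(np.array([(52,190),(133,293),(362,110),(283,14)])+.5)/5-.5+[234,179],.015); print(pts.mean(0),[np.degrees(np.arctan2(*(pts[j]-pts[i])[::-1])) for i,j in((1,2),(0,3))])
pts=ray(s,(np.array([(16,150),(310,234),(354,145),(76,68)])+.5)/4-.5+[285,250],.015); print(pts.mean(0),[np.degrees(np.arctan2(*(pts[j]-pts[i])[::-1])) for i,j in((0,1),(3,2))])
```

```text
[0.6395 0.137 ] -36.69586208606245 0.0883865998653971 0.05178148772770652
[0.6368 0.1349] -42.22056030168248 0.0903689228902545 0.060074528678441874
((0.6400944590568542, 0.14031189680099487), (0.07927011698484421, 0.15251807868480682), 38.9753532409668)
[0.6364 0.1363] [np.float64(-50.78690819030441), np.float64(-51.915034918582684)]
[0.6351 0.1372] [np.float64(129.31658883913244), np.float64(128.65539586391827)]
```

Run:
```python
from h import *
pick((.638,.136),142,.013,.085)
o=robot.observe();print(o["t"],o["width"])
if .062<o["width"]<.072:
    place((.439,.2555),46.5,.049,.085)
    robot.move_pose([.5,-.05,.2],[180,0,100])
print(robot.observe()["t"])
t=optics.snapshot("top"); s=optics.snapshot("scene")
cv2.imwrite("pics/top4.png",t["color"]);cv2.imwrite("pics/scene4.png",s["color"])
c=lambda im,x,y,w,h: cv2.resize(im[y:y+h,x:x+w],(400,300),interpolation=cv2.INTER_CUBIC)
cv2.imwrite("pics/crop6.png",np.vstack([np.hstack([c(t["color"],234,179,80,60),c(s["color"],285,250,100,75)]),np.hstack([c(t["color"],186,255,80,60),c(s["color"],402,245,100,75)])]))
r=cv2.minAreaRect(ray(t,blob(t,(274,209)),.012).astype(np.float32)); print(r)
print(prism(t,(274,209),.015,2),prism(s,(331,287),.015,2))
```

```text
grip 0.06682366913307321 28.434408009052277 dF 3.444988961991691 [ 0.6384  0.1361 -0.0245] 38.25
39.425 0.0671282715717772
placed z -3.469446951953614e-18 dF 4.78412184595871 [0.4392 0.2555 0.0115] w 0.06735797644630931 42.8
45.4917
((0.6368489265441895, 0.13760492205619812), (0.07059314846992493, 0.15268348157405853), 38.96421432495117)
(array([0.6377, 0.138 ]), np.float64(-51.64683501163116), np.float64(0.1644461513564247), np.float64(0.06786155766065669)) (array([0.6319, 0.1295]), np.float64(-48.81434616376825), np.float64(0.16680940367268543), np.float64(0.06059186282800652))
```

View pics/crop6.png

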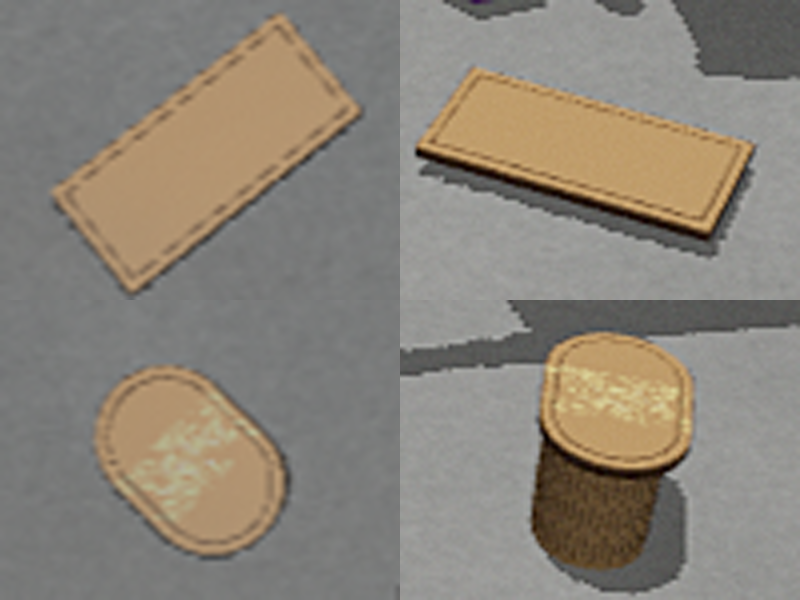

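The oval lid lies flat on its box: top crop (192,460), scene crop (616,402). The rect lid is fully clear. I'll compare the placed lids with their boxes numerically in the same camera.

Run:
```python
from h import *
t=optics.snapshot("top"); s=optics.snapshot("scene")
def lid(im,p,z,n,U=4,thr=120):
    c=cv2.resize(im["color"],None,fx=U,fy=U,interpolation=cv2.INTER_CUBIC); m=((c[...,2]>thr)&(c[...,2].astype(int)-c[...,0]>25)).astype(np.uint8)
    cs,_=cv2.findContours(m,0,cv2.CHAIN_APPROX_NONE); k=max((k for k in cs if cv2.pointPolygonTest(k,(p[0]*U,p[1]*U),True)>-20),key=cv2.contourArea)
    h=cv2.convexHull(ray(im,(k[:,0]+.5)/U-.5,z).astype(np.float32))[:,0]; M=cv2.moments(h); c=np.array([M["m10"],M["m01"]])/M["m00"]
    th=np.radians(np.arange(180)); q=h@np.c_[np.cos(th),np.sin(th)].T; W=q.max(0)-q.min(0)
    return c,np.degrees(-np.angle((W*np.exp(-1j*n*th)).sum()))/n,W.max(),W.min()
for nm,pt,ps,z,n in [("oval",(224,287),(455,271),.066,2),("hex",(443,293),(327,153),.076,6),("round",(382,198),(265,204),.061,2),("rect",(274,209),(331,287),.015,2)]:
    print(nm,*lid(t,pt,z,n),"|",*lid(s,ps,z,n))
b=blob(s,(452,285))
for y in range(258,318,4):
    r=b[np.abs(b[:,1]-y)<.2][:,0]; print(y,r.min().round(1),r.max().round(1),((r.min()+r.max())/2).round(2),end=' | ')
E=s["extrinsics"]
for P in ([.4419,.2565,.06],[.4419,.2565,0],[.439,.2555,.066]):
    q=E[:3,:3].T@(np.array(P)-E[:3,3]); print(s["fx"]*q[0]/q[2]+s["cx"],s["fy"]*q[1]/q[2]+s["cy"])
```

```text
oval [0.4376 0.2541] 46.45315364991019 0.1018257101879026 0.06771049854900629 | [0.4352 0.2523] 45.81703150634992 0.1029193532360364 0.06896264639701702
hex [ 0.4218 -0.2719] 9.533877056491015 0.07484884537911596 0.06622917436332826 | [ 0.4178 -0.2759] 8.277229235683603 0.07619558457594677 0.06802620409849436
round [ 0.6566 -0.1327] 70.39576513190718 0.060375148012418334 0.05896267378663511 | [ 0.6541 -0.136 ] 41.261320133693744 0.061158899447699644 0.059079450081398366
rect [0.6367 0.1375] -51.48736860778231 0.16265984986640392 0.06812012669219414 | [0.6348 0.1351] -50.75501554820358 0.16415859899675467 0.06946145544703086
258 438.4 470.1 454.25 | 262 437.1 473.9 455.5 | 266 436.6 475.4 456.0 | 270 436.1 475.1 455.62 | 274 436.1 475.1 455.62 | 278 437.4 474.9 456.12 | 282 436.4 473.9 455.12 | 286 435.6 470.4 453.0 | 290 435.1 466.4 450.75 | 294 434.6 465.6 450.12 | 298 434.4 464.6 449.5 | 302 434.4 463.6 449.0 | 306 436.4 462.6 449.5 | 310 441.4 460.1 450.75 | Traceback (most recent call last):
  File "<stdin>", line 13, in <module>
    return umr_minimum(a, axis, None, out, keepdims, initial, where)
ValueError: zero-size array to reduction operation minimum which has no identity
```

All angles are within 1–2° and round and hex are within about 3 mm, but the oval lid sits 4–5 mm off along its long axis. There is time to mend that now by regripping, lifting slightly, shifting and setting it down again.

Run:
```python
from h import *
p=np.array([.4378,.2549]); q=p+[.0035,.0018]; z=.049-OFF
hand.command_gripper(.085,25)
robot.move_pose([*p,z+.08],[180,0,46.5]); robot.move_linear([*p,z+.02],velocity=.2); robot.move_linear([*p,z],velocity=.06)
hand.command_gripper(0,25); print(robot.observe()["width"])
robot.move_linear([*p,z+.006],velocity=.05); robot.move_linear([*q,z+.006],velocity=.05); robot.wait(.1)
f=fz(); k=z+.004
robot.move_linear([*q,k],velocity=.03)
while fz()-f<1.5 and k>z-.003: k-=.001; robot.move_linear([*q,k],velocity=.02)
print(k-z,fz()-f); hand.command_gripper(.085,25)
robot.move_linear([*q,z+.03],velocity=.08); robot.move_linear([*q,z+.12],velocity=.3)
robot.move_pose([.5,.0,.18],[180,0,120]); print(robot.observe()["t"])
t=optics.snapshot("top"); s=optics.snapshot("scene"); cv2.imwrite("pics/top5.png",t["color"]); cv2.imwrite("pics/scene5.png",s["color"])
b=blob(s,(452,285))
for y in range(264,306,6):
    r=b[np.abs(b[:,1]-y)<.2][:,0]; print(y,r.min().round(1),r.max().round(1),((r.min()+r.max())/2).round(2),end=' | ')
c=lambda im,x,y,w,h: cv2.resize(im[y:y+h,x:x+w],(400,300),interpolation=cv2.INTER_CUBIC)
cv2.imwrite("pics/crop7.png",np.hstack([c(t["color"],186,255,80,60),c(s["color"],402,245,100,75)]))
```

```text
0.0670780724569893
-3.469446951953614e-18 5.568233087637062
53.3
264 436.4 473.9 455.12 | 270 435.6 474.6 455.12 | 276 435.4 474.6 455.0 | 282 436.4 473.9 455.12 | 288 435.4 467.9 451.62 | 294 434.4 465.6 450.0 | 300 434.1 464.1 449.12 |
```

View pics/crop7.png

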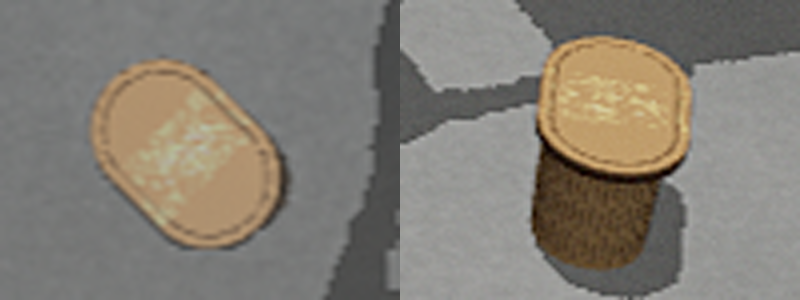

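The oval lid is now centred on its box (top crop 187,153), and the box did not move. Last is the rect lid.

Run:
```python
from h import *
pick((.637,.138),128.7,-.002,.085)
o=robot.observe();print(o["t"],o["width"])
if .062<o["width"]<.072:
    place((.442,.0174),158.9,.034,.085)
    robot.move_pose([.199,-.486,.15],[180,0,22])
print(robot.observe()["t"])
t=optics.snapshot("top"); s=optics.snapshot("scene")
cv2.imwrite("pics/top6.png",t["color"]);cv2.imwrite("pics/scene6.png",s["color"])
print("rect lid",prism(t,(322,284),.09,2))
c=lambda im,x,y,w,h,W,H: cv2.resize(im[y:y+h,x:x+w],(W,H),interpolation=cv2.INTER_CUBIC)
cv2.imwrite("pics/crop8.png",np.hstack([c(t["color"],130,120,400,200,400,200).repeat(1,0),c(s["color"],200,110,300,220,400,293)[:200]]) if 0 else np.vstack([c(t["color"],130,120,400,200,800,300),np.hstack([c(s["color"],330,190,100,75,400,300),c(s["color"],200,110,320,240,400,300)])]))
```

```text
grip 0.06710040278294842 28.569147884845734 dF 2.848625227632495 [ 0.6374  0.1381 -0.0395] 55.8417
57.075 0.06713635931357337
placed z 0.0 dF 5.865127956646714 [ 0.4421  0.0174 -0.0036] w 0.06711524326413687 59.7
63.0167
rect lid (array([0.442, 0.017]), np.float64(-22.721653746068142), np.float64(0.16309602438044665), np.float64(0.06846102791773173))
```

View pics/crop8.png

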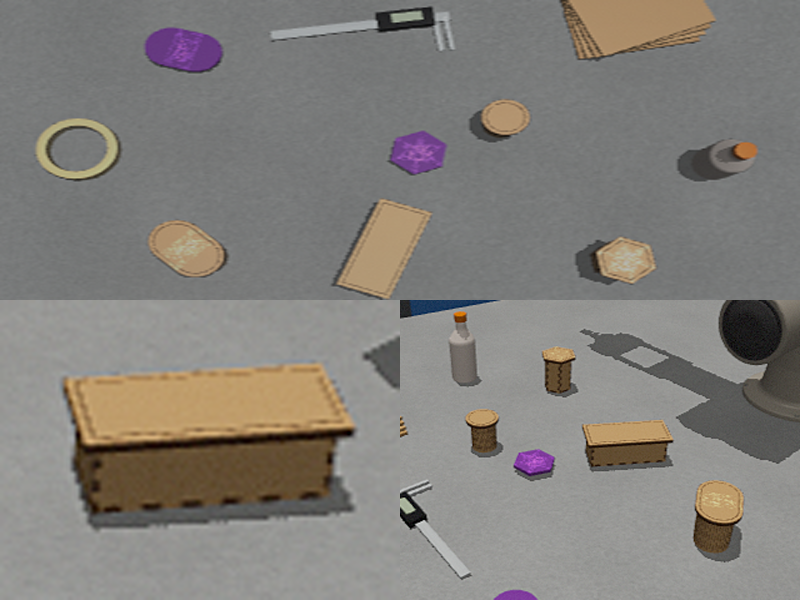

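All four lids are flat and centred on their boxes; the rect lid is at (0.442, 0.017), within 0.5 mm and about 1.5° of its box. The bottle, tape roll and purple pieces look untouched, so I'm handing in.

```bash
python3 -c "
from station import robot
print(robot.sign_off())"
```

```text
the job is handed in; nothing more can be done
None
```

All four lids are on their own boxes, taken top-down, lying flat and face up with the robot clear, and I handed the job in at about 63 s of 106 s. The first grasp closed above the stack because the fingertips sit 38 mm higher than reported, and I lifted and shifted the oval lid once to centre it.

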